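# Load the mosaic inlay and hold it over its gap

### The arm

A 7-joint arm with a two-finger parallel gripper is mounted at the origin on the work surface. World frame = base frame: x ahead of the robot, y to its left, z up, the work surface at z = 0. Lengths are in m, angles in rad, forces in N, time in s.
With the tool pointing down it reaches from about 0.4 to 0.85 m from the base axis. Payload 10.4 kg.
Tool frame: the origin (TCP) lies on the centre line of the jaws, within the pads' length; the fingertips stand 22 mm ahead of it and the grasp point (between the pads) lies 3 mm ahead of it; z points along the fingers, y is the direction in which the jaws open and shut (so a half turn about z gives the same grasp; the last joint's range is limited). The gripper opens to 85 mm and grips with 20 to 120 N. Pads are 22 mm wide; open, the fingers measure 114 mm over their backs; the gripper's body (76 mm by 85 mm) begins 54 mm behind the grasp point. The pads swing forward as they close: fully open they stand 13 mm farther back than shut.
Start: joints at [-1.205, 0.332, -0.065, 1.46, 0.022, 1.35, -0.088], TCP at [0.237, 0.578, 0.253] pointing down, gripper open.
Joint ranges: [-2.6, 2.6], [-0.5, 2.12], [-1.47, 1.34], [0.16, 2.42], [-1.27, 4.41], [0.06, 2.06], [-2.6, 2.6]. Speed limits (rad/s): [2.22, 2.22, 2.79, 2.79, 3.14, 3.14, 3.14].

### API

Orientations are given as a unit quaternion [x, y, z, w].
In Python, from workcell import manip gives the robot as it stands. The module is installed in compiled form; this text tells all that it offers.
- The arm moves only by the shell command python3 -m crank 'ROWS' [FORCE]. ROWS is JSON, a list of rows, each a list of 3 entries, a list of its own where there are three numbers: the opening, from -1 (shut) to 1 (fully open), then the shift along the tool's x, y, z normalised to -1 to 1, where 1 is 80 mm, then the turn, a rotation vector about the tool's x, y, z normalised to -1 to 1, where 1 is pi/4 rad. In form: [[jaw, [tx, ty, tz], [ax, ay, az]], ...]. A call has exactly 5 rows; each row shifts and turns the commanded pose from where the row before left it, along the tool's axes as they then stand; what a row does not reach is not made up. A row lasts 1/10 s, in which the tool goes at most 50 mm and 8.59 degrees, less where a joint would pass 70% of its speed; a pose out of reach is approached as far as the arm can. A call with a number of a shift or a turn outside -1 to 1 is refused whole. A call with a gripper value outside its range is refused whole. The fingers move at their own pace and stop on an object; FORCE is the grip in N (left out, the last holds). Time passes only in rows, so rows that do not move let the fingers close, or fill a call up. It gives the time, the measured TCP pose, the force and the opening at its end, in the units of the state.
- manip.get_obs(): the state, without advancing time (a new reading comes with each control period).
- manip.camera(name): name is "scene" or "top" or "wrist"; returns the picture (480x640x3 uint8, blue, green, red); there is no depth.
- manip.camera_info(name): a dict with "K" (3x3 intrinsics, pixels), "camera_from_world" (4x4, takes a point from world to camera coordinates); the wrist camera has in their place "mount" (4x4, takes a point from camera to tool coordinates, whose origin is the TCP and whose axes are the flange's). Camera axes: x right, y down, z forward; pixel columns grow to the right and rows downward; lengths in m; the calibration is good to about 2 mm. A picture is of the moment at which its call begins: read the wrist's pose just before it. camera_info takes no time and is no camera call.
- manip.hand_in(): hands the job in, once; it reports no verdict.
The state is a dict: "clock": time; "joint_pos": joint angles; "joint_velocities": joint speeds; "tau": joint torques, N m; "position": TCP position; "ee_rot": TCP orientation; "ft_force": force on the tool from outside, world axes, zero at the start; "torque": the same for the moment, N m; "grip_width": opening from 0.0 (shut) to 1.0 (fully open).
Only numpy, scipy, OpenCV 4.12 (cv2) and the standard library are available. Lean on these libraries where they do the work, as an engineer would, in place of code of your own. Each camera call takes 0.05 s, during which the arm holds its last target.

### The job

One of the three wells of the inlay slab already holds its ceramic bead: put one of the two loose beads upright into each of the two empty wells while the slab lies on the table. Then lift the loaded slab by its wooden grip, carry it over the rack of tile strips and stop with it hovering level just above the square gap in the mosaic panel, about a centimetre above the surrounding tiles, centred and square to the gap (any of the four ways round) and never touching the panel. Finish while still holding it there, beads in their wells, and leave the rack and the other things on the table undisturbed.

Things in the scene. Friction and masses are not known exactly. Their poses are not given: they have to be found in the camera images.
- bead0_center (a point): centre of a plain white ceramic bead: an upright cylinder 22 mm in diameter and 26 mm tall, 22 g, standing loose on the table at the start; the point is half-way up (13 mm above its underside). The beads are alike; either loose bead may go in either empty well
- bead1_center (a point): centre of a plain white ceramic bead: an upright cylinder 22 mm in diameter and 26 mm tall, 22 g, standing loose on the table at the start; the point is half-way up (13 mm above its underside). The beads are alike; either loose bead may go in either empty well
- bead2_center (a point): centre of a plain white ceramic bead: an upright cylinder 22 mm in diameter and 26 mm tall, 22 g, already standing in the well well2 at the start; the point is half-way up (13 mm above its underside). The beads are alike; either loose bead may go in either empty well
- inlay_grip (a point): grip point on the wooden block fixed upright in the middle of the inlay slab's top. The block is 34 mm long along the slab's y axis, 16 mm thick along its x axis, and rises from 16 to 60 mm above the slab's underside; pinch it across its 16 mm thickness. The point is on the slab's central axis, 42 mm above its underside; axes are the slab's
- inlay_foot (a point): centre of the underside of the inlay: a loose grey cast slab 130 x 130 mm, 16 mm thick, about 0.5 kg, lying flat on the table at the start; axes parallel to its edges, z up. Two wells lie on the +y side of its wooden grip block, one (already filled) on the -y side
- well0 (a point): one of the inlay's three round wells, 30 mm in diameter, 9 mm deep, open at the slab's top; its axis lies at x 36, y 42 mm from the slab's centre. The point is where a seated bead's centre will be: 13 mm above the well's floor, 20 mm above the slab's underside. A seated bead stands 17 mm proud of the slab
- well1 (a point): one of the inlay's three round wells, 30 mm in diameter, 9 mm deep, open at the slab's top; its axis lies at x -36, y 42 mm from the slab's centre. The point is where a seated bead's centre will be: 13 mm above the well's floor, 20 mm above the slab's underside. A seated bead stands 17 mm proud of the slab
- well2 (a point): one of the inlay's three round wells, 30 mm in diameter, 9 mm deep, open at the slab's top; its axis lies at x 0, y -42 mm from the slab's centre. The point is where a seated bead's centre will be: 13 mm above the well's floor, 20 mm above the slab's underside. A seated bead stands 17 mm proud of the slab
- gap (a point): centre of the square gap in the fixed mosaic panel, at the level of the tops of the surrounding tiles (23 mm above the table). The gap is 142 x 142 mm and 8 mm deep, its edges parallel to this point's x and y axes, which are the panel's; the panel is 280 x 280 mm, a plywood board with white and dark blue tiles around the bare gap
- rack_top (a point): centre of the top of a fixed long grey plastic rack filled with tile strips, standing between inlay and panel: 340 mm long along its x axis, 50 mm wide, 70 mm high; this point is 70 mm above the table
- jar: bystander: closed jar, 60 mm in diameter, 85 mm tall, origin at its underside's centre; leave alone
- tub: bystander: clear plastic tub 100 x 75 x 45 mm with set filler, origin at its underside's centre; leave alone
- nippers: bystander: tile nippers with red grips, about 140 mm long along their x axis, 16 mm high, lying on the table, origin at the underside near the pivot; leave alone
Things that resemble listed ones, but are neither listed nor needed, are in the scene too. Of the things that look like the part that bears inlay_grip, take the one that is farthest to the robot's left at the start.

How it is judged:
On the way:
1. a released bead stands in each of the three wells while the inlay still lies on the table (distance between any of bead0_center, bead1_center, bead2_center and well0 below 0.008 m and distance between any of bead0_center, bead1_center, bead2_center and well1 below 0.008 m and distance between any of bead0_center, bead1_center, bead2_center and well2 below 0.008 m and (angle between bead0_center's own z axis and vertical below 0.25 rad or angle between bead0_center's own z axis and vertical above 2.89 rad) and (angle between bead1_center's own z axis and vertical below 0.25 rad or angle between bead1_center's own z axis and vertical above 2.89 rad) and (angle between bead2_center's own z axis and vertical below 0.25 rad or angle between bead2_center's own z axis and vertical above 2.89 rad) and contact force between the fingers and bead0 below 0.05 N and contact force between the fingers and bead1 below 0.05 N and contact force between the fingers and bead2 below 0.05 N and height (world z) of inlay_foot below 0.004 m), for 0.2 s.
At the end, for the whole second after the job is handed in: a bead seated in each well (within 8 mm, upright within 0.25 rad, either end up); slab held by the fingers, still, its underside 3 to 20 mm above the tiles around the gap, centred within 6 mm, square within 0.07 rad (any quarter turn), level within 0.06 rad, not touching the panel (distance between any of bead0_center, bead1_center, bead2_center and well0 below 0.008 m and distance between any of bead0_center, bead1_center, bead2_center and well1 below 0.008 m and distance between any of bead0_center, bead1_center, bead2_center and well2 below 0.008 m and (angle between bead0_center's own z axis and vertical below 0.25 rad or angle between bead0_center's own z axis and vertical above 2.89 rad) and (angle between bead1_center's own z axis and vertical below 0.25 rad or angle between bead1_center's own z axis and vertical above 2.89 rad) and (angle between bead2_center's own z axis and vertical below 0.25 rad or angle between bead2_center's own z axis and vertical above 2.89 rad) and horizontal distance between inlay_foot and gap below 0.006 m and z of inlay_foot in the frame of gap between 0.003 and 0.02 m and (angle between the x axis of inlay_foot and the x axis of gap, either way round below 0.07 rad or angle between the x axis of inlay_foot and the y axis of gap, either way round below 0.07 rad) and angle between inlay_foot's own z axis and vertical below 0.06 rad and contact force between inlay and panel below 0.05 N and contact force between the fingers and inlay above 1 N and linear speed of inlay below 0.02 m/s); the arm keeps its last pose, push and grip.
It fails at once if the inlay touches the panel (contact force between inlay and panel above 0.5 N).
It fails at once if the rack is bumped (contact force between rack and the arm above 2 N or contact force between rack and the fingers above 2 N or contact force between rack and inlay above 2 N).
It fails at once if a bystander is moved by more than 20 mm (distance of any of jar, tub, nippers from where it was at the start of the episode above 0.02 m).
It also fails if it takes over 69 s, if anything falls off the work surface, if the arm or the gripper's body presses on something with over 40 N, if the wrist force passes 120 N, or if a joint passes its speed limit or range.

## Working session

There is one attempt and no reset: what is moved stays moved. The work goes in short steps, Python scripts to look and compute and a shell command to move; the robot and the scene stay as the last step left them, time stands still between calls to the robot, and variables do not carry over. Pictures are saved under pics/ and viewed, and the job is handed in when it is done.

```bash
mkdir -p pics; python3 - <<'E'
from workcell import manip
import cv2,numpy as np
o=manip.get_obs();print(o)
for n in("scene","top","wrist"):
    cv2.imwrite(f"pics/{n}0.png",manip.camera(n)); i=manip.camera_info(n); print(n,{k:np.round(np.array(v),4).tolist() if k in("K","camera_from_world","mount") else v for k,v in i.items()})
E
```

```text
{'clock': 0.0, 'joint_pos': array([-1.20459513,  0.33284372, -0.0646975 ,  1.46096525,  0.02161323,
        1.34989974, -0.08849398]), 'joint_velocities': array([ 0.00060528, -0.00060012, -0.00229462, -0.00088731, -0.00114771,
       -0.00085825,  0.00025291]), 'tau': array([-1.31151650e-03, -6.25446939e+01,  4.80484392e-02, -3.91605949e+01,
        1.59873714e-02,  9.93533875e-03,  3.04289961e-05]), 'position': array([0.2367998 , 0.5780209 , 0.25252206]), 'ee_rot': array([ 1.93164647e-01,  9.81166099e-01, -7.03383793e-04, -9.70532422e-05]), 'ft_force': array([-0.8594565 ,  0.14422916, -0.24530551]), 'torque': array([0.01773694, 0.01208002, 0.0112567 ]), 'grip_width': 0.9985115957017354}
scene {'K': [[558.3781, 0.0, 321.5787], [0.0, 558.3781, 244.8323], [0.0, 0.0, 1.0]], 'camera_from_world': [[0.5411, 0.841, -0.0041, -0.2562], [0.6773, -0.4386, -0.5907, -0.3527], [-0.4986, 0.3168, -0.8069, 1.541], [0.0, 0.0, 0.0, 1.0]]}
top {'K': [[440.6987, 0.0, 321.2579], [0.0, 440.6987, 248.752], [0.0, 0.0, 1.0]], 'camera_from_world': [[0.0054, -0.9999, 0.0161, -0.0763], [-0.9931, -0.0072, -0.1174, 0.5295], [0.1175, -0.0153, -0.9929, 1.188], [0.0, 0.0, 0.0, 1.0]]}
wrist {'K': [[417.1345, 0.0, 317.4649], [0.0, 417.1345, 241.8476], [0.0, 0.0, 1.0]], 'mount': [[0.0001, -0.9525, -0.3045, 0.0771], [1.0, 0.0005, -0.0013, 0.0006], [0.0013, -0.3045, 0.9525, -0.1197], [0.0, 0.0, 0.0, 1.0]]}
```

View pics/top0.png

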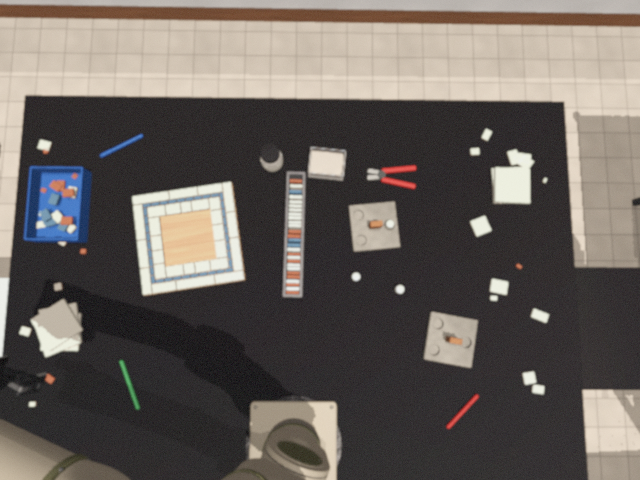

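View pics/scene0.png

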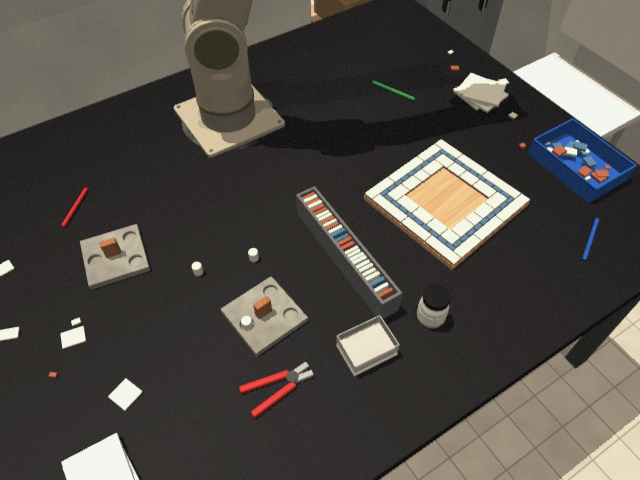

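View pics/wrist0.png

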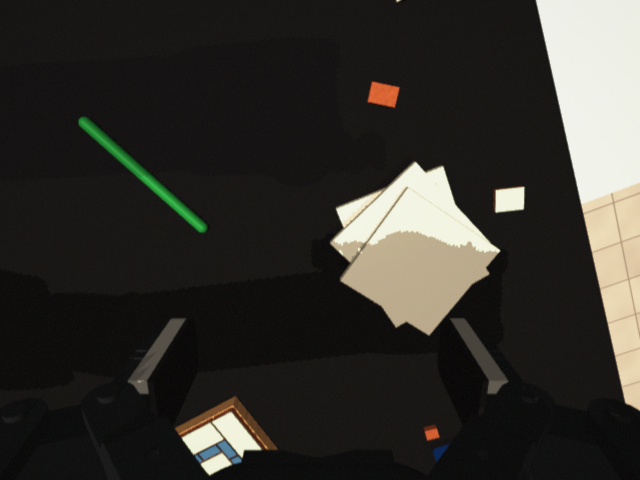

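Candidates for the inlay are the slab at top (374,226), which has one bead in a well at (390,224), and the slab at top (451,340), whose wells are all empty. The left-most (+y, image left) is (374,226). Loose beads are at (356,276) and (400,289). The other white items are tile chips and the bead already in the well. Next I check a close crop and measure.

```bash
cat > h.py <<'E'
from workcell import manip
import cv2,numpy as np
from scipy.spatial.transform import Rotation as R
def obs(): return manip.get_obs()
def cam(n,o=None):
    i=manip.camera_info(n);K=np.array(i["K"])
    if n=="wrist":
        T=np.eye(4);T[:3,:3]=R.from_quat(o["ee_rot"]).as_matrix();T[:3,3]=o["position"]
        return K,np.linalg.inv(T@np.array(i["mount"]))
    return K,np.array(i["camera_from_world"])
def px2w(C,uv,z):
    K,E=C;uv=np.atleast_2d(np.asarray(uv,float))
    d=(np.linalg.inv(K)@np.c_[uv,np.ones(len(uv))].T).T@E[:3,:3]
    c=-E[:3,:3].T@E[:3,3]
    return c+d*((z-c[2])/d[:,2])[:,None]
def w2px(C,P):
    K,E=C;P=np.atleast_2d(P);q=(E[:3,:3]@P.T).T+E[:3,3];q=q@K.T
    return q[:,:2]/q[:,2:]
E
python3 - <<'E'
import cv2
t=cv2.imread('pics/top0.png');s=cv2.imread('pics/scene0.png')
cv2.imwrite('pics/c1.png',cv2.resize(t[185:310,330:480],None,fx=5,fy=4.8,interpolation=cv2.INTER_CUBIC))
cv2.imwrite('pics/c2.png',cv2.resize(t[170:310,120:260],None,fx=4,fy=4,interpolation=cv2.INTER_CUBIC))
cv2.imwrite('pics/c3.png',cv2.resize(s[230:360,180:340],None,fx=5,fy=4.6,interpolation=cv2.INTER_CUBIC))
E
```

```text
(no output)
```

View pics/c1.png

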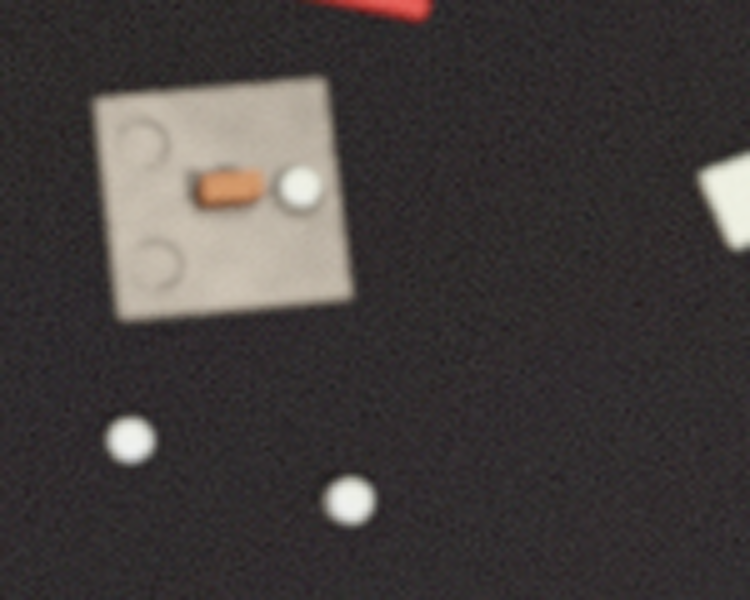

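View pics/c2.png

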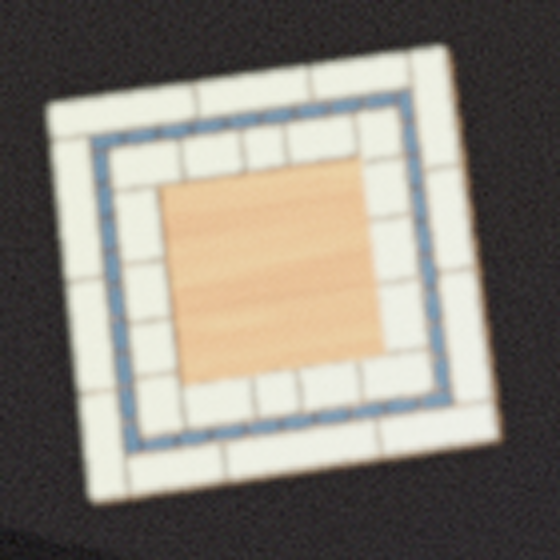

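View pics/c3.png

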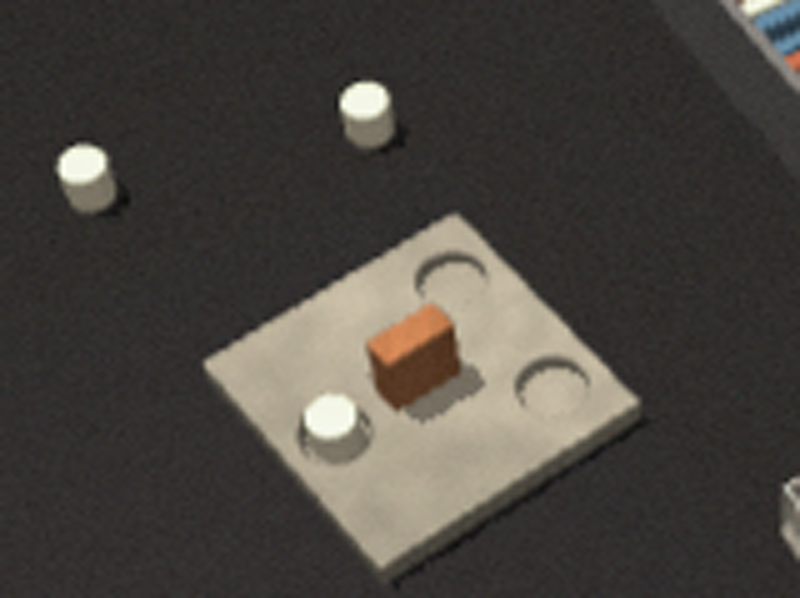

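```bash
python3 - <<'E'
from h import *
C=cam("top");S=cam("scene")
def quad(P,name):
    c=P[:,:2].mean(0); e=[P[(i+1)%4,:2]-P[i,:2] for i in range(4)]
    a=[(np.degrees(np.arctan2(v[1],v[0]))+45)%90-45 for v in e]
    print(name,c.round(4),'len',np.round([np.hypot(*v) for v in e],4),'ang',np.round(a,2))
f=lambda L,ox,oy,sx,sy:np.array(L)/[sx,sy]+[ox,oy]-0.4
quad(px2w(C,f([(94,98),(327,76),(353,299),(119,320)],330,185,5,4.8),.016),'slab top')
quad(px2w(S,f([(456,214),(640,403),(386,570),(206,363)],180,230,5,4.6),.016),'slab scene')
quad(px2w(C,f([(47,102),(445,45),(500,438),(90,502)],120,170,4,4),.023),'panel')
quad(px2w(C,f([(162,185),(360,157),(385,351),(182,384)],120,170,4,4),.019),'gap')
quad(px2w(S,[(441,140),(529,199),(452,264),(365,199)],.023),'panel scene')
for n,p in(('wellbead',(300,187)),):print(n,px2w(C,f([p],330,185,5,4.8),.033))
for n,p in(('bA',(130,440)),('bB',(351,500))):print(n,px2w(C,f([p],330,185,5,4.8),.026-.004))
for n,p in(('bA',(366,103)),('bB',(83,163))):print(n+'scene top',px2w(S,f([p],180,230,5,4.6),.026))
print('w',px2w(C,f([(142,143),(158,265)],330,185,5,4.8),.016))
print('w scene',px2w(S,f([(554,385),(451,278)],180,230,5,4.6),.016))
print('grip',px2w(C,f([(232,186)],330,185,5,4.8),.06),px2w(S,f([(411,333)],180,230,5,4.6),.06))
print('rack',px2w(C,[(287,172),(304,172),(301,297),(283,297)],.07))
print('jar',px2w(C,[(272,152)],.085),'tub',px2w(C,[(310,147),(346,150),(343,180),(308,177)],.045),'nip',px2w(C,[(367,174),(416,168),(415,186)],.016))
E
```

```text
slab top [ 0.5984 -0.2227] len [0.1337 0.1339 0.1326 0.1328] ang [6.22 5.47 5.77 5.96]
slab scene [ 0.5991 -0.2227] len [0.1299 0.1282 0.131  0.1283] ang [6.07 6.47 6.08 5.96]
panel [0.5616 0.2999] len [0.2808 0.2812 0.2822 0.2827] ang [8.97 9.41 9.26 9.11]
gap [0.5625 0.3001] len [0.1392 0.1388 0.1413 0.1413] ang [8.76 9.16 9.75 8.34]
panel scene [0.5662 0.2952] len [0.2738 0.2803 0.2614 0.2886] ang [ 9.45  9.   11.24 11.5 ]
wellbead [[ 0.60198689 -0.26329645  0.033     ]]
bA [[ 0.45495462 -0.16874614  0.022     ]]
bB [[ 0.42112752 -0.29114894  0.022     ]]
bAscene top [[ 0.45649633 -0.17036104  0.026     ]]
bBscene top [[ 0.42009869 -0.29087013  0.026     ]]
w [[ 0.63061768 -0.17678566  0.016     ]
 [ 0.55797636 -0.18548328  0.016     ]]
w scene [[ 0.62953477 -0.17723543  0.016     ]
 [ 0.55716815 -0.18518131  0.016     ]]
grip [[ 0.59745096 -0.22144799  0.06      ]] [[ 0.59836858 -0.22311189  0.06      ]]
rack [[ 0.73599298  0.02244089  0.07      ]
 [ 0.73646473 -0.02400166  0.07      ]
 [ 0.39655536 -0.01945858  0.07      ]
 [ 0.3962937   0.0280794   0.07      ]]
jar [[0.78686871 0.06289634 0.085     ]] tub [[ 0.81640331 -0.03950718  0.045     ]
 [ 0.80878869 -0.14088058  0.045     ]
 [ 0.7220688  -0.13239065  0.045     ]
 [ 0.72969341 -0.03465373  0.045     ]] nip [[ 0.74851267 -0.20314261  0.016     ]
 [ 0.76767181 -0.34445716  0.016     ]
 [ 0.71460457 -0.34052528  0.016     ]]
```

Choice confirmed by the crop: the slab at (374,226) has a bead in its single-side well and two empty wells on its left side. The top and scene cameras agree to within about 2 mm on positions. Now I add a helper for working out shifts.

```bash
cat > to.py <<'E'
import sys
from h import *
# usage: to.py x y z [jawyaw_deg] : remaining shift in tool axes/units, and turn
o=obs();t=np.array([float(v) for v in sys.argv[1:4]]);M=R.from_quat(o["ee_rot"]).as_matrix()
print('clk',round(o["clock"],2),'pos',o["position"].round(4),'F',o["ft_force"].round(1),'w',round(o["grip_width"]*85,1),'q',o["joint_pos"].round(2))
yaw=np.degrees(np.arctan2(M[1,1],M[0,1]))
print('jaw yaw',round(yaw,2),'tilt',np.round(M[:,2],4))
print('shift units',(M.T@(t-o["position"])/.08).round(3))
if len(sys.argv)>4:
    y=np.radians(float(sys.argv[4]))
    Z=np.array([0,0,-1.]);Y=np.array([np.cos(y),np.sin(y),0]);D=np.c_[np.cross(Y,Z),Y,Z]
    print('turn units',(R.from_matrix(M.T@D).as_rotvec()/(np.pi/4)).round(3))
    print('shift units after turn',(D.T@(t-o["position"])/.08).round(3))
E
python3 to.py .50 .25 .253; python3 to.py .456 -.1695 .20 6.1
```

```text
clk 0.15 pos [0.2368 0.5781 0.2527] F [0.4 0.7 0.1] w 85.1 q [-1.2   0.33 -0.06  1.46  0.02  1.35 -0.09]
jaw yaw 67.73 tilt [-4.e-04 -1.e-03 -1.e+00]
shift units [-4.599e+00 -2.549e+00 -1.000e-03]
clk 0.15 pos [0.2368 0.5781 0.2527] F [0.4 0.7 0.1] w 85.1 q [-1.2   0.33 -0.06  1.46  0.02  1.35 -0.09]
jaw yaw 67.73 tilt [-4.e-04 -1.e-03 -1.e+00]
shift units [-6.077 -7.609  0.667]
turn units [-1.000e-03  1.000e-03  1.369e+00]
shift units after turn [-9.584  1.731  0.659]
```

```bash
python3 -m crank '[[0.3,[-0.46,-0.255,0],[0,0,0]],[0.3,[-0.46,-0.255,0],[0,0,0]],[0.3,[-0.46,-0.255,0],[0,0,0]],[0.3,[-0.46,-0.255,0],[0,0,0]],[0.3,[-0.46,-0.255,0],[0,0,0]]]' 40
python3 -m crank '[[0.3,[-0.46,-0.255,0],[0,0,0]],[0.3,[-0.46,-0.255,0],[0,0,0]],[0.3,[-0.46,-0.255,0],[0,0,0]],[0.3,[-0.46,-0.255,0],[0,0,0]],[0.3,[-0.46,-0.255,0],[0,0,0]]]'
python3 -m crank '[[0.3,[0,0,0],[0,0,0.18]],[0.3,[0,0,0],[0,0,0.18]],[0.3,[0,0,0],[0,0,0.18]],[0.3,[0,0,0],[0,0,0.18]],[0.3,[0,0,0],[0,0,0.18]]]'
python3 to.py .456 -.1695 .20 6.1
```

```text
clock: 0.65
position: [0.3693, 0.4127, 0.2532]
ee_rot: [0.193, 0.981, -0.0, -0.0]
ft_force: [0.8, 0.5, -0.3]
grip_width: 0.651
clock: 1.15
position: [0.5008, 0.2486, 0.2532]
ee_rot: [0.193, 0.981, 0.0, -0.0]
ft_force: [0.1, 0.1, 0.1]
grip_width: 0.651
clock: 1.65
position: [0.5, 0.25, 0.253]
ee_rot: [0.523, 0.852, -0.0, -0.0]
ft_force: [-0.2, -1.0, -0.5]
grip_width: 0.651
clk 1.65 pos [0.5   0.25  0.253] F [-0.2 -1.  -0.5] w 55.3 q [-0.77  0.18  0.26  1.65 -0.05  1.31 -0.04]
jaw yaw 26.89 tilt [-5.e-04 -2.e-04 -1.e+00]
shift units [-4.428 -2.861  0.664]
turn units [-0.001  0.     0.462]
shift units after turn [-5.156 -1.104  0.663]
```

```bash
python3 -m crank '[[0.3,[0,0,0],[0,0,0.154]],[0.3,[0,0,0],[0,0,0.154]],[0.3,[0,0,0],[0,0,0.154]],[0.3,[-0.4,-0.08,0],[0,0,0]],[0.3,[-0.4,-0.08,0],[0,0,0]]]'
python3 -m crank '[[0.3,[-0.48,-0.1,0.03],[0,0,0]],[0.3,[-0.48,-0.1,0.03],[0,0,0]],[0.3,[-0.48,-0.1,0.03],[0,0,0]],[0.3,[-0.48,-0.1,0.03],[0,0,0]],[0.3,[-0.48,-0.1,0.03],[0,0,0]]]'
python3 -m crank '[[0.3,[-0.45,-0.1,0.1],[0,0,0]],[0.3,[-0.45,-0.1,0.1],[0,0,0]],[0.3,[-0.45,-0.1,0.1],[0,0,0]],[0.3,[0,0,0],[0,0,0]],[0.3,[0,0,0],[0,0,0]]]'
python3 - <<'E'
from h import *
o=obs();im=manip.camera("wrist");cv2.imwrite("pics/w1.png",im)
C=cam("wrist",o)
print(w2px(C,[[.456,-.1695,.026],[.421,-.291,.026]]))
E
python3 to.py .456 -.1695 .036 6.1
```

```text
clock: 2.15
position: [0.4941, 0.1849, 0.2528]
ee_rot: [0.666, 0.746, -0.0, -0.0]
ft_force: [-0.3, -0.2, 0.2]
grip_width: 0.65
clock: 2.65
position: [0.4758, -0.0117, 0.2411]
ee_rot: [0.666, 0.746, 0.0, -0.0]
ft_force: [0.8, 0.1, -0.2]
grip_width: 0.646
clock: 3.15
position: [0.4643, -0.1206, 0.2171]
ee_rot: [0.667, 0.745, -0.0, -0.0]
ft_force: [0.1, 0.2, 0.3]
grip_width: 0.652
[[299.59623712 272.76197919]
 [247.01914431 395.17681513]]
clk 3.2 pos [ 0.4647 -0.1196  0.2173] F [0.5 0.6 0.2] w 55.4 q [-0.44  0.02  0.61  1.91 -0.01  1.22  0.29]
jaw yaw 6.45 tilt [-1.e-04  4.e-04 -1.e+00]
shift units [-0.609 -0.177  2.266]
turn units [-0.    -0.001  0.008]
shift units after turn [-0.609 -0.174  2.266]
```

View pics/w1.png

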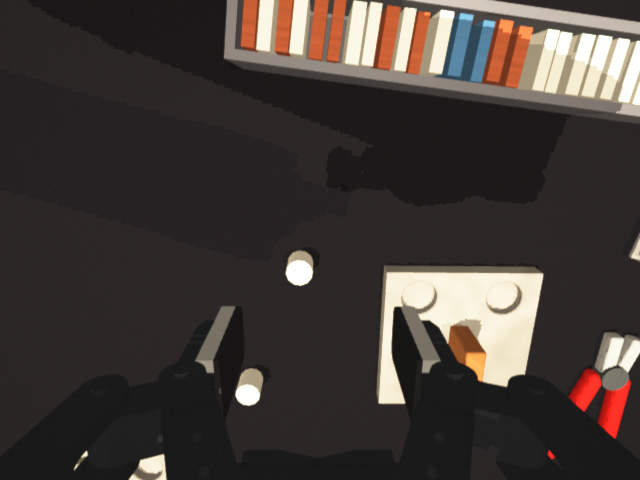

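The wrist view shows bead A's top at (299,272) and bead B's at (248,394). Both match my predictions to about 1 px, so I'll go for bead A and check the wells from this view too.

```bash
python3 - <<'E'
from h import *
from types import SimpleNamespace
o=dict(position=np.array([ 0.4647,-0.1196,0.2173]));M=obs()["ee_rot"];o["ee_rot"]=M
C=cam("wrist",o);im=cv2.imread("pics/w1.png")
c=im[255:410,365:555];cv2.imwrite("pics/w1c.png",cv2.resize(c,None,fx=4,fy=3.8,interpolation=cv2.INTER_CUBIC))
print(px2w(C,[(419,297),(502,296),(385,268),(542,270),(378,403)],.016))
E
python3 -m crank '[[0.3,[-0.2,-0.06,0.4],[0,0,0]],[0.3,[-0.2,-0.06,0.4],[0,0,0]],[0.3,[-0.21,-0.055,0.4],[0,0,0]],[0.3,[0,0,0.4],[0,0,0]],[0.3,[0,0,0.2],[0,0,0]]]'
python3 to.py .456 -.1695 .036 6.1
```

```text
[[ 0.55886928 -0.18313585  0.016     ]
 [ 0.62819016 -0.17432964  0.016     ]
 [ 0.52613423 -0.16045912  0.016     ]
 [ 0.65518601 -0.14758953  0.016     ]
 [ 0.54127228 -0.29304805  0.016     ]]
clock: 3.7
position: [0.4553, -0.1689, 0.0709]
ee_rot: [0.666, 0.746, -0.001, -0.001]
ft_force: [-0.2, 1.1, 0.1]
grip_width: 0.65
clk 3.7 pos [ 0.4553 -0.1689  0.0709] F [-0.2  1.1  0.1] w 55.3 q [-0.32  0.26  0.65  2.04 -0.19  0.9   0.55]
jaw yaw 6.51 tilt [-2.8e-03  6.0e-04 -1.0e+00]
shift units [-0.009  0.009  0.436]
turn units [-0.004 -0.001  0.009]
shift units after turn [-0.008  0.008  0.436]
```

View pics/w1c.png

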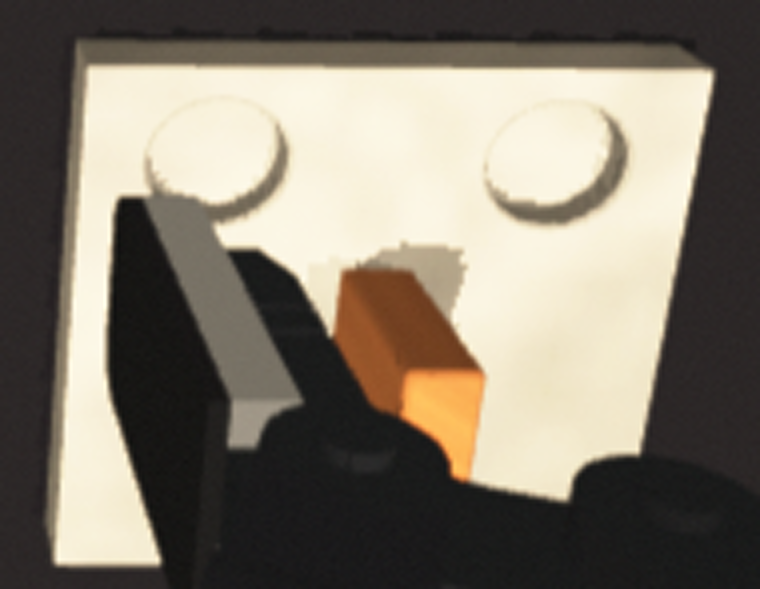

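```bash
python3 -m crank '[[0.3,[0,0,0.22],[0,0,0]],[0.3,[0,0,0.216],[0,0,0]],[0.3,[0,0,0],[0,0,0]],[-1,[0,0,0],[0,0,0]],[-1,[0,0,0],[0,0,0]]]' 30
python3 -m crank '[[-1,[0,0,0],[0,0,0]],[-1,[0,0,0],[0,0,0]],[-1,[0,0,0],[0,0,0]],[-1,[0,0,0],[0,0,0]],[-1,[0,0,0],[0,0,0]]]'
python3 to.py .5583 -.1843 .12 6.1
python3 - <<'E'
from h import *
cv2.imwrite("pics/w2.png",manip.camera("wrist"))
E
```

```text
clock: 4.2
position: [0.457, -0.1699, 0.0393]
ee_rot: [0.666, 0.746, 0.001, 0.0]
ft_force: [0.6, 0.7, -0.2]
grip_width: 0.318
clock: 4.7
position: [0.457, -0.1701, 0.0394]
ee_rot: [0.666, 0.746, 0.001, 0.001]
ft_force: [-0.1, 2.3, 7.4]
grip_width: 0.233
clk 4.7 pos [ 0.457  -0.1701  0.0394] F [-0.1  2.3  7.4] w 19.8 q [-0.29  0.32  0.62  2.06 -0.25  0.84  0.59]
jaw yaw 6.44 tilt [ 1.9e-03  4.0e-04 -1.0e+00]
shift units [-0.318  1.24  -1.005]
turn units [ 0.002 -0.     0.008]
shift units after turn [-0.31   1.24  -1.008]
```

View pics/w2.png

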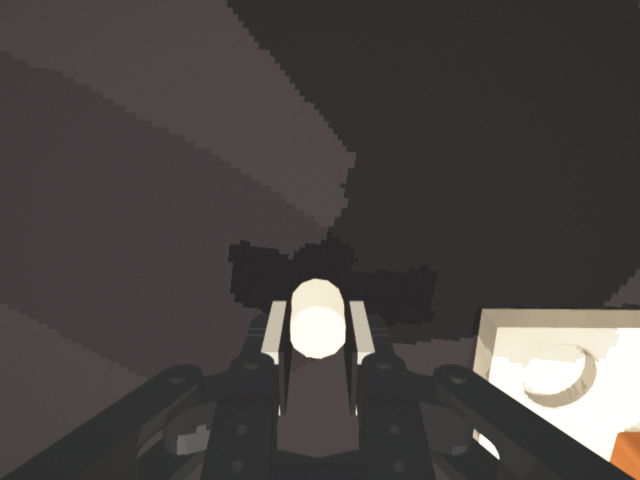

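Bead A is between the pads (top face at (318,330)). Lift and carry it to well1.

```bash
python3 -m crank '[[-1,[0,0,-0.1],[0,0,0]],[-1,[0,0,-0.3],[0,0,0]],[-1,[0,0,-0.3],[0,0,0]],[-1,[0,0,-0.3],[0,0,0]],[-1,[-0.06,0.24,0],[0,0,0]]]'
python3 -m crank '[[-1,[-0.06,0.25,0],[0,0,0]],[-1,[-0.06,0.25,0],[0,0,0]],[-1,[-0.06,0.25,0],[0,0,0]],[-1,[-0.06,0.25,0],[0,0,0]],[-1,[0,0,0],[0,0,0]]]'
python3 to.py .5583 -.1843 .047 6.1
python3 - <<'E'
from h import *
cv2.imwrite("pics/w3.png",manip.camera("wrist"))
E
```

```text
clock: 5.25
position: [0.4762, -0.1736, 0.122]
ee_rot: [0.667, 0.745, 0.002, 0.001]
ft_force: [0.9, 0.2, 0.4]
grip_width: 0.231
clock: 5.75
position: [0.5593, -0.1828, 0.1188]
ee_rot: [0.666, 0.746, -0.0, 0.001]
ft_force: [0.1, 0.5, -0.3]
grip_width: 0.233
clk 5.75 pos [ 0.5593 -0.1828  0.1188] F [ 0.1  0.5 -0.3] w 19.8 q [-0.27  0.41  0.63  1.75 -0.27  1.07  0.57]
jaw yaw 6.5 tilt [ 1.e-03 -9.e-04 -1.e+00]
shift units [-0.016 -0.015  0.898]
turn units [0.001 0.001 0.009]
shift units after turn [-0.017 -0.014  0.898]
```

View pics/w3.png

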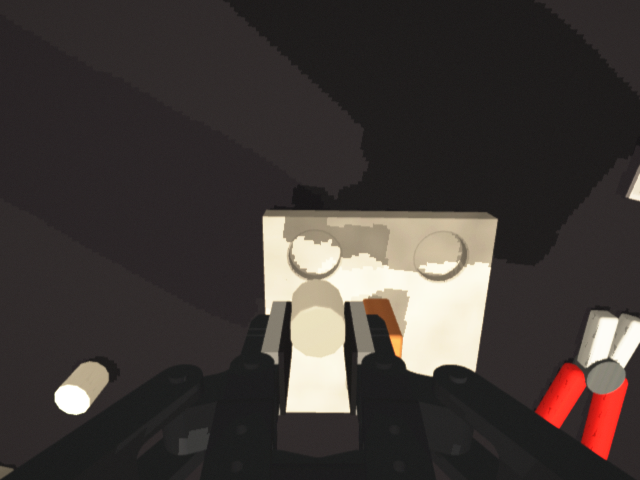

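Bead A is held. The wells are at (315,253) and (440,256); I'll use this view for a second well estimate before lowering.

```bash
python3 - <<'E'
from h import *
C=cam("wrist",obs())
P=px2w(C,[(315.5,253),(440,256),(264,217),(496,219)],.016);print(P)
E
python3 -m crank '[[-1,[-0.016,-0.014,0.3],[0,0,0]],[-1,[0,0,0.3],[0,0,0]],[-1,[0,0,0.15],[0,0,0]],[-1,[0,0,0],[0,0,0]],[-1,[0,0,0],[0,0,0]]]'
python3 to.py .5583 -.1843 .047 6.1
```

```text
[[ 0.55756987 -0.18309756  0.016     ]
 [ 0.62775764 -0.17693233  0.016     ]
 [ 0.52713155 -0.16546408  0.016     ]
 [ 0.65397541 -0.15220682  0.016     ]]
clock: 6.3
position: [0.5565, -0.1846, 0.0593]
ee_rot: [0.666, 0.746, 0.0, 0.0]
ft_force: [0.9, 0.1, 0.3]
grip_width: 0.233
clk 6.3 pos [ 0.5565 -0.1846  0.0593] F [0.9 0.1 0.3] w 19.8 q [-0.24  0.49  0.6   1.79 -0.33  0.96  0.61]
jaw yaw 6.42 tilt [ 6.e-04 -1.e-04 -1.e+00]
shift units [0.001 0.022 0.154]
turn units [0.001 0.    0.007]
shift units after turn [0.001 0.023 0.154]
```

```bash
python3 -m crank '[[-1,[0,0.02,0.07],[0,0,0]],[-1,[0,0,0.07],[0,0,0]],[-1,[0,0,0],[0,0,0]],[-0.3,[0,0,0],[0,0,0]],[-0.1,[0,0,0],[0,0,0]]]'
python3 -m crank '[[-0.1,[0,0,0],[0,0,0]],[-0.1,[0,0,-0.1],[0,0,0]],[-0.1,[0,0,-0.3],[0,0,0]],[-0.1,[0,0,-0.4],[0,0,0]],[-0.1,[0,0,-0.4],[0,0,0]]]'
python3 to.py .4205 -.291 .036 6.1
python3 - <<'E'
from h import *
cv2.imwrite("pics/w4.png",manip.camera("wrist"))
E
```

```text
clock: 6.8
position: [0.5581, -0.1843, 0.0474]
ee_rot: [0.666, 0.746, 0.0, 0.0]
ft_force: [-0.1, -0.9, 0.2]
grip_width: 0.451
clock: 7.3
position: [0.5578, -0.1843, 0.1448]
ee_rot: [0.666, 0.746, -0.0, -0.0]
ft_force: [0.5, 0.1, 0.0]
grip_width: 0.448
clk 7.3 pos [ 0.5578 -0.1843  0.1448] F [0.5 0.1 0. ] w 38.1 q [-0.29  0.38  0.65  1.73 -0.25  1.12  0.55]
jaw yaw 6.42 tilt [-2.e-04 -0.e+00 -1.e+00]
shift units [-1.133 -1.854  1.36 ]
turn units [-0.     0.     0.007]
shift units after turn [-1.144 -1.848  1.36 ]
```

View pics/w4.png

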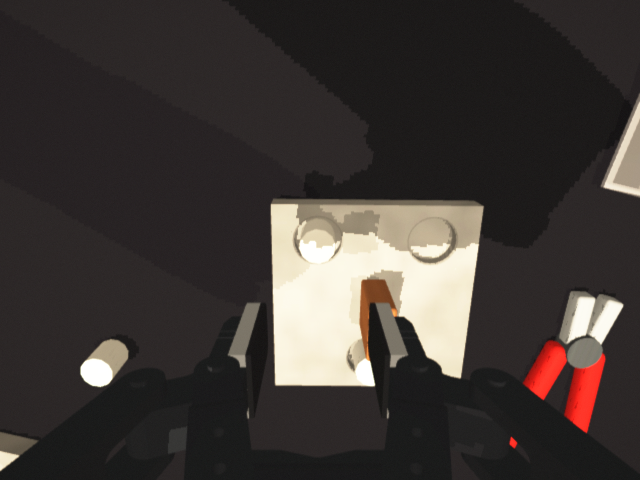

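Bead A is seated upright in well1 at (318,240). Next is bead B.

```bash
python3 -m crank '[[0.2,[-0.226,-0.37,0],[0,0,0]],[0.2,[-0.226,-0.37,0],[0,0,0]],[0.2,[-0.226,-0.37,0],[0,0,0]],[0.2,[-0.226,-0.37,0],[0,0,0]],[0.2,[-0.226,-0.37,0],[0,0,0]]]'
python3 -m crank '[[0.2,[0,0,0.3],[0,0,0]],[0.2,[0,0,0.3],[0,0,0]],[0.2,[0,0,0.3],[0,0,0]],[0.2,[0,0,0],[0,0,0]],[0.2,[0,0,0],[0,0,0]]]'
python3 to.py .4205 -.291 .037 6.1
python3 - <<'E'
from h import *
o=obs();cv2.imwrite("pics/w5.png",manip.camera("wrist"))
print(w2px(cam("wrist",o),[[.4205,-.291,.026],[.4205,-.291,.0]]))
E
```

```text
clock: 7.85
position: [0.42, -0.2915, 0.1437]
ee_rot: [0.666, 0.746, 0.0, 0.0]
ft_force: [-0.9, -0.7, 0.0]
grip_width: 0.6
clock: 8.35
position: [0.4211, -0.2909, 0.0719]
ee_rot: [0.666, 0.746, -0.0, 0.0]
ft_force: [-0.2, -0.2, 0.2]
grip_width: 0.599
clk 8.35 pos [ 0.4211 -0.2909  0.0719] F [-0.2 -0.2  0.2] w 50.9 q [-0.1   0.33  0.71  1.98 -0.27  0.93  0.85]
jaw yaw 6.41 tilt [-2.e-04 -2.e-04 -1.e+00]
shift units [ 0.    -0.008  0.436]
turn units [-0.     0.     0.007]
shift units after turn [ 0.    -0.008  0.436]
[[313.91585374 296.35927887]
 [314.40452253 273.73423008]]
```

View pics/w5.png

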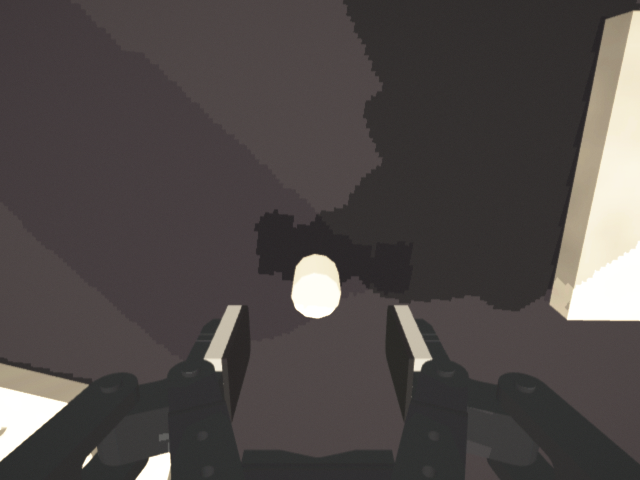

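```bash
python3 - <<'E'
from h import *
print(px2w(cam("wrist",obs()),[(90,381),(0,362)],.016))
E
```

```text
[[ 0.31596745 -0.3543977   0.016     ]
 [ 0.2728505  -0.34825463  0.016     ]]
```

Decoy is clear of the fingers. Descend and grip.

```bash
python3 -m crank '[[0.2,[0,0,0.22],[0,0,0]],[0.2,[0,0,0.2],[0,0,0]],[0.2,[0,0,0],[0,0,0]],[-1,[0,0,0],[0,0,0]],[-1,[0,0,0],[0,0,0]]]' 30
python3 -m crank '[[-1,[0,0,0],[0,0,0]],[-1,[0,0,0],[0,0,0]],[-1,[0,0,0],[0,0,0]],[-1,[0,0,0],[0,0,0]],[-1,[0,0,0],[0,0,0]]]'
python3 -m crank '[[-1,[0,0,-0.1],[0,0,0]],[-1,[0,0,-0.3],[0,0,0]],[-1,[0,0,-0.3],[0,0,0]],[-1,[0,0,-0.3],[0,0,0]],[-1,[0,0,0],[0,0,0]]]'
python3 to.py .6293 -.1768 .13 6.1
python3 - <<'E'
from h import *
cv2.imwrite("pics/w6.png",manip.camera("wrist"))
E
```

```text
clock: 8.9
position: [0.4218, -0.2911, 0.0389]
ee_rot: [0.666, 0.746, 0.0, 0.001]
ft_force: [-0.4, 0.5, -0.0]
grip_width: 0.267
clock: 9.4
position: [0.4219, -0.2911, 0.0389]
ee_rot: [0.666, 0.746, 0.001, 0.001]
ft_force: [-1.7, 0.5, 7.3]
grip_width: 0.233
clock: 9.9
position: [0.4227, -0.2917, 0.1212]
ee_rot: [0.666, 0.746, 0.001, 0.002]
ft_force: [1.0, 0.1, 0.1]
grip_width: 0.233
clk 9.9 pos [ 0.4227 -0.2917  0.1212] F [1.  0.1 0.1] w 19.8 q [-0.15  0.25  0.75  1.94 -0.2   1.02  0.8 ]
jaw yaw 6.41 tilt [ 0.0053 -0.0015 -1.    ]
shift units [ 1.139  2.728 -0.099]
turn units [0.007 0.003 0.007]
shift units after turn [ 1.154  2.721 -0.111]
```

View pics/w6.png

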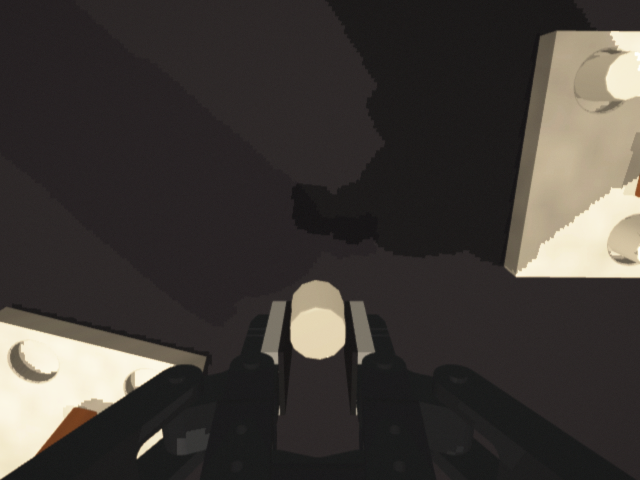

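Bead B is held. Carry it over the slab to well0.

```bash
python3 -m crank '[[-1,[0.14,0.34,-0.02],[0,0,0]],[-1,[0.14,0.34,-0.02],[0,0,0]],[-1,[0.14,0.34,-0.02],[0,0,0]],[-1,[0.14,0.34,-0.02],[0,0,0]],[-1,[0.14,0.34,-0.02],[0,0,0]]]'
python3 -m crank '[[-1,[0.14,0.34,0],[0,0,0]],[-1,[0.14,0.34,0],[0,0,0]],[-1,[0.16,0.34,0],[0,0,0]],[-1,[0,0,0],[0,0,0]],[-1,[0,0,0],[0,0,0]]]'
python3 to.py .6293 -.1768 .0475 6.1
python3 - <<'E'
from h import *
cv2.imwrite("pics/w7.png",manip.camera("wrist"))
E
```

```text
clock: 10.45
position: [0.5505, -0.2188, 0.1248]
ee_rot: [0.666, 0.746, -0.0, -0.001]
ft_force: [-0.7, -0.1, -0.3]
grip_width: 0.234
clock: 10.95
position: [0.6268, -0.1752, 0.1245]
ee_rot: [0.666, 0.746, -0.001, -0.001]
ft_force: [-0.7, -0.4, 0.1]
grip_width: 0.234
clk 10.95 pos [ 0.6268 -0.1752  0.1245] F [-0.7 -0.4  0.1] w 19.9 q [-0.26  0.55  0.63  1.56 -0.34  1.15  0.56]
jaw yaw 6.49 tilt [-1.9e-03 -1.0e-04 -1.0e+00]
shift units [-0.023  0.031  0.962]
turn units [-0.002 -0.     0.009]
shift units after turn [-0.023  0.029  0.962]
```

View pics/w7.png

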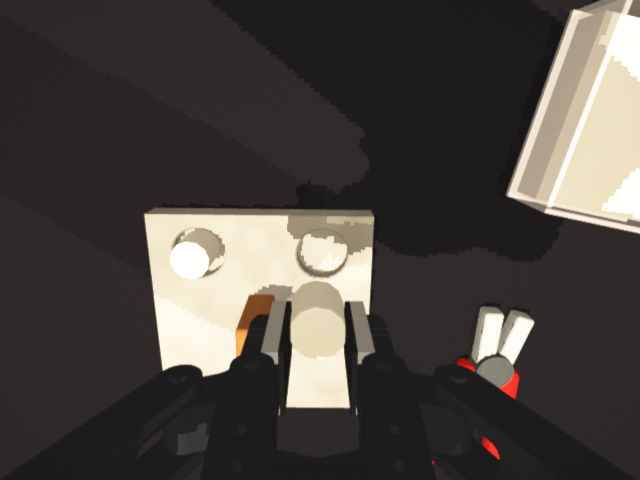

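```bash
python3 - <<'E'
from h import *
print(px2w(cam("wrist",obs()),[(322,252.5)],.016))
E
python3 -m crank '[[-1,[-0.023,0.029,0.3],[0,0,0]],[-1,[0,0,0.3],[0,0,0]],[-1,[0,0,0.22],[0,0,0]],[-1,[0,0,0],[0,0,0]],[-1,[0,0,0],[0,0,0]]]'
python3 to.py .6293 -.1768 .0475 6.1
```

```text
[[ 0.62972341 -0.17748139  0.016     ]]
clock: 11.5
position: [0.6294, -0.1778, 0.0604]
ee_rot: [0.667, 0.745, -0.0, 0.0]
ft_force: [0.0, -0.1, 0.8]
grip_width: 0.233
clk 11.5 pos [ 0.6294 -0.1778  0.0604] F [ 0.  -0.1  0.8] w 19.8 q [-0.23  0.62  0.59  1.6  -0.39  1.04  0.59]
jaw yaw 6.39 tilt [-1.e-04 -2.e-04 -1.e+00]
shift units [0.012 0.001 0.162]
turn units [-0.     0.     0.006]
shift units after turn [0.012 0.    0.162]
```

```bash
python3 -m crank '[[-1,[0,0,0.08],[0,0,0]],[-1,[0,0,0.08],[0,0,0]],[-1,[0,0,0],[0,0,0]],[-0.3,[0,0,0],[0,0,0]],[-0.1,[0,0,0],[0,0,0]]]'
python3 -m crank '[[-0.1,[0,0,0],[0,0,0]],[-0.1,[0,0,-0.1],[0,0,0]],[-0.1,[0,0,-0.3],[0,0,0]],[-0.1,[0,0,-0.5],[0,0,0]],[-0.1,[0,0,-0.5],[0,0,0]]]'
python3 to.py .5985 -.2223 .13 6.1
python3 - <<'E'
from h import *
cv2.imwrite("pics/w8.png",manip.camera("wrist"))
E
```

```text
clock: 12.0
position: [0.6298, -0.1773, 0.0475]
ee_rot: [0.666, 0.746, 0.0, 0.0]
ft_force: [-0.2, -0.3, 0.8]
grip_width: 0.451
clock: 12.5
position: [0.6292, -0.1773, 0.1609]
ee_rot: [0.666, 0.746, -0.0, -0.0]
ft_force: [0.5, -0.1, -0.6]
grip_width: 0.451
clk 12.5 pos [ 0.6292 -0.1773  0.1609] F [ 0.5 -0.1 -0.6] w 38.3 q [-0.26  0.52  0.64  1.52 -0.32  1.21  0.54]
jaw yaw 6.42 tilt [-6.e-04 -1.e-04 -1.e+00]
shift units [-0.517 -0.445  0.386]
turn units [-0.001 -0.     0.007]
shift units after turn [-0.519 -0.442  0.386]
```

View pics/w8.png

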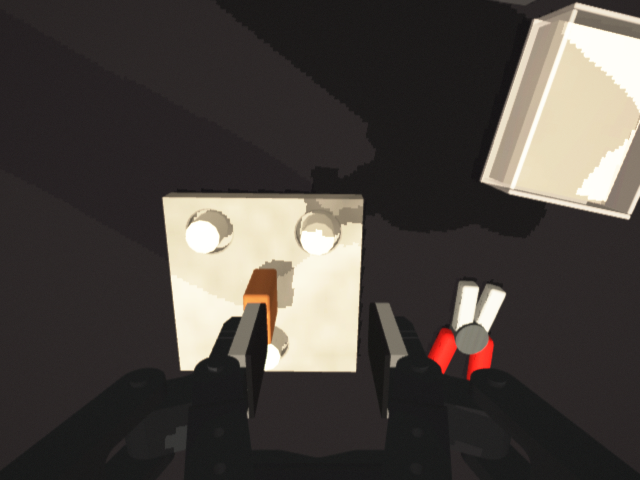

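Both beads stand in their wells ((203,236) and (318,236)), and the slab hasn't moved. Next I go over the grip.

```bash
python3 -m crank '[[0.2,[-0.26,-0.22,0],[0,0,0.006]],[0.2,[-0.26,-0.22,0],[0,0,0]],[0.2,[0,0,0.2],[0,0,0]],[0.2,[0,0,0.2],[0,0,0]],[0.2,[0,0,0],[0,0,0]]]'
python3 to.py .5985 -.2223 .045 6.1
python3 - <<'E'
from h import *
o=obs();cv2.imwrite("pics/w9.png",manip.camera("wrist"))
C=cam("wrist",o);a=np.radians(6.1);X=np.array([np.cos(a),np.sin(a),0]);Y=np.array([-np.sin(a),np.cos(a),0]);c=np.array([.5985,-.2223,0])
for n,v in dict(gridtop=(0,0,.06),gp=(.008,.017,.06),gm=(-.008,.017,.06),w0=(.036,.042,.033),w1=(-.036,.042,.033),c0=(.065,.065,.016),c1=(-.065,.065,.016)).items(): print(n,w2px(C,c+X*v[0]+Y*v[1]+[0,0,v[2]]).round(1))
E
```

```text
clock: 13.05
position: [0.5984, -0.2207, 0.1244]
ee_rot: [0.668, 0.744, -0.001, -0.002]
ft_force: [1.1, 0.3, -0.5]
grip_width: 0.599
clk 13.05 pos [ 0.5984 -0.2207  0.1244] F [ 1.1  0.3 -0.5] w 50.9 q [-0.2   0.52  0.64  1.6  -0.34  1.14  0.63]
jaw yaw 6.23 tilt [-0.0037  0.0017 -1.    ]
shift units [-0.022  0.003  0.993]
turn units [-0.004 -0.003  0.003]
shift units after turn [-0.02  -0.001  0.993]
gridtop [[315.9 283. ]]
gp [[333.1 249.5]]
gm [[298.8 249.3]]
w0 [[387.1 186.2]]
w1 [[245.9 185.7]]
c0 [[439.  137.7]]
c1 [[194.7 137. ]]
```

View pics/w9.png

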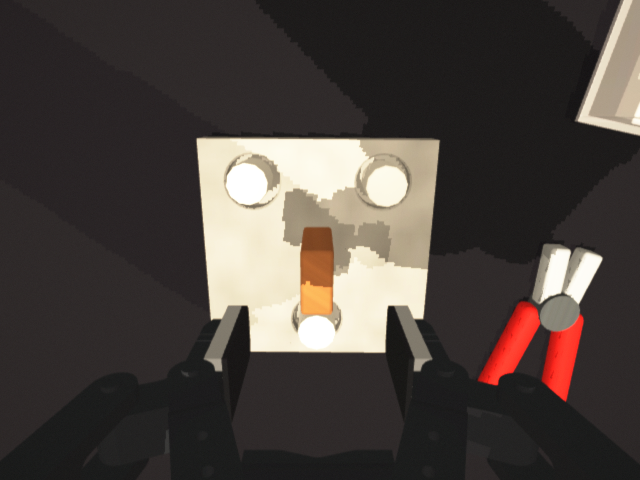

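The projected corners and block match the picture to about 2 px ((198,138), (438,138), block top at (317,283)). Lower and grip.

```bash
python3 -m crank '[[0.2,[-0.02,0,0.3],[0,0,0]],[0.2,[0,0,0.3],[0,0,0]],[0.2,[0,0,0.3],[0,0,0]],[0.2,[0,0,0.07],[0,0,0]],[0.2,[0,0,0],[0,0,0]]]' 70
python3 to.py .5985 -.2223 .045 6.1
python3 -m crank '[[-1,[0,0,0],[0,0,0]],[-1,[0,0,0],[0,0,0]],[-1,[0,0,0],[0,0,0]],[-1,[0,0,0],[0,0,0]],[-1,[0,0,0],[0,0,0]]]' 70
python3 -m crank '[[-1,[0,0,0],[0,0,0]],[-1,[0,0,0],[0,0,0]],[-1,[0,0,0],[0,0,0]],[-1,[0,0,-0.03],[0,0,0]],[-1,[0,0,-0.05],[0,0,0]]]'
python3 to.py .5985 -.2223 .045 6.1
```

```text
clock: 13.6
position: [0.5995, -0.2234, 0.0493]
ee_rot: [0.668, 0.744, -0.0, -0.001]
ft_force: [0.1, -0.1, 0.6]
grip_width: 0.601
clk 13.6 pos [ 0.5995 -0.2234  0.0493] F [ 0.1 -0.1  0.6] w 51.1 q [-0.16  0.61  0.6   1.65 -0.39  1.01  0.68]
jaw yaw 6.21 tilt [-1.1e-03  3.0e-04 -1.0e+00]
shift units [ 0.015 -0.011  0.054]
turn units [-0.001 -0.     0.003]
shift units after turn [ 0.015 -0.011  0.054]
clock: 14.1
position: [0.5997, -0.2245, 0.0511]
ee_rot: [0.668, 0.744, 0.0, 0.001]
ft_force: [-2.4, 0.1, 7.4]
grip_width: 0.174
clock: 14.6
position: [0.5989, -0.2236, 0.0556]
ee_rot: [0.668, 0.744, -0.0, -0.001]
ft_force: [0.5, 0.2, -6.9]
grip_width: 0.175
clk 14.6 pos [ 0.5989 -0.2236  0.0556] F [ 0.5  0.2 -6.9] w 14.9 q [-0.16  0.6   0.6   1.64 -0.39  1.02  0.67]
jaw yaw 6.17 tilt [-1.2e-03  6.0e-04 -1.0e+00]
shift units [ 0.016 -0.003  0.133]
turn units [-0.001 -0.001  0.002]
shift units after turn [ 0.016 -0.003  0.133]
```

```bash
python3 -m crank '[[-1,[0,0,-0.1],[0,0,0]],[-1,[0,0,-0.2],[0,0,0]],[-1,[0,0,-0.25],[0,0,0]],[-1,[0,0,-0.25],[0,0,0]],[-1,[0,0,-0.25],[0,0,0]]]'
python3 -m crank '[[-1,[0,0,-0.25],[0,0,0]],[-1,[0,0,-0.25],[0,0,0]],[-1,[0,0,-0.2],[0,0,0]],[-1,[0,0,-0.1],[0,0,0]],[-1,[0,0,0],[0,0,0]]]'
python3 to.py .562 .300 .21 9.15
python3 - <<'E'
from h import *
cv2.imwrite("pics/w10.png",manip.camera("wrist"));cv2.imwrite("pics/s10.png",manip.camera("scene"))
E
```

```text
clock: 15.1
position: [0.5994, -0.2242, 0.1421]
ee_rot: [0.668, 0.744, 0.0, 0.0]
ft_force: [0.5, 0.2, -5.9]
grip_width: 0.176
clock: 15.6
position: [0.5998, -0.2242, 0.2053]
ee_rot: [0.668, 0.744, 0.001, 0.001]
ft_force: [0.5, -0.3, -6.6]
grip_width: 0.178
clk 15.6 pos [ 0.5998 -0.2242  0.2053] F [ 0.5 -0.3 -6.6] w 15.2 q [-0.22  0.45  0.68  1.51 -0.29  1.28  0.61]
jaw yaw 6.16 tilt [ 2.e-03 -3.e-04 -1.e+00]
shift units [ 6.566  0.234 -0.061]
turn units [ 0.002  0.001 -0.066]
shift units after turn [ 6.545  0.576 -0.058]
```

View pics/w10.png

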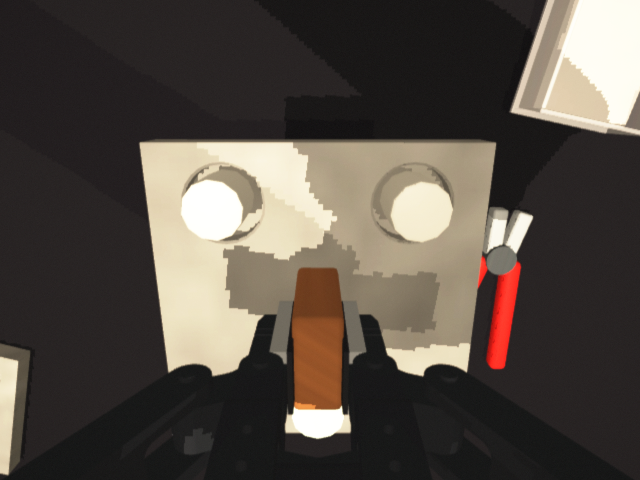

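View pics/s10.png

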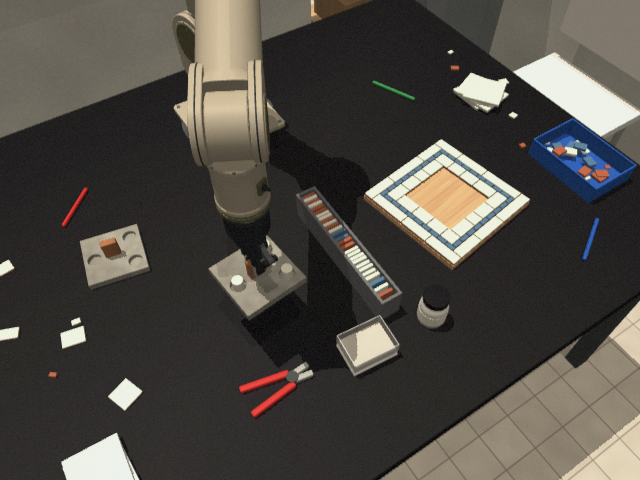

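The slab hangs level with all three beads in their wells ((212,210), (420,210), (318,420)). Carry it over the rack with gentle ramps.

```bash
python3 - <<'E'
from h import *
o=obs();C=cam("wrist",o);P=px2w(C,[(141.5,142.5),(495,143)],o["position"][2]-.0345)
X=P[1]-P[0];print(np.linalg.norm(X),np.degrees(np.arctan2(X[1],X[0])));u=X/np.linalg.norm(X);v=np.array([-u[1],u[0],0])
c=P.mean(0)-.065*v;M=R.from_quat(o["ee_rot"]).as_matrix();print('slab centre minus tcp in tool axes mm',M.T@(c-o["position"])*1e3)
E
python3 -m crank '[[-1,[0.08,0.006,0],[0,0,-0.013]],[-1,[0.16,0.014,0],[0,0,-0.013]],[-1,[0.24,0.02,0],[0,0,-0.013]],[-1,[0.3,0.026,0],[0,0,-0.013]],[-1,[0.35,0.03,0],[0,0,-0.014]]]'
python3 -m crank '[[-1,[0.38,0.033,0],[0,0,0]],[-1,[0.38,0.033,0],[0,0,0]],[-1,[0.38,0.033,0],[0,0,0]],[-1,[0.38,0.033,0],[0,0,0]],[-1,[0.38,0.033,0],[0,0,0]]]'
python3 to.py .562 .300 .21 9.15
```

```text
0.12754851511055473 6.101791987003779
slab centre minus tcp in tool axes mm [ 1.16173064  1.11109863 34.49973659]
clock: 16.2
position: [0.5945, -0.1319, 0.2035]
ee_rot: [0.648, 0.761, -0.0, -0.0]
ft_force: [0.3, 0.1, -6.6]
grip_width: 0.176
clock: 16.7
position: [0.583, 0.0213, 0.2036]
ee_rot: [0.648, 0.762, -0.0, -0.0]
ft_force: [0.4, 0.1, -6.1]
grip_width: 0.174
clk 16.7 pos [0.583  0.0213 0.2036] F [ 0.4  0.1 -6.1] w 14.8 q [-0.61  0.3   0.6   1.67 -0.18  1.23  0.19]
jaw yaw 9.23 tilt [-7.e-04  4.e-04 -1.e+00]
shift units [ 3.481  0.299 -0.078]
turn units [-0.001 -0.001  0.002]
shift units after turn [ 3.481  0.295 -0.08 ]
```

```bash
python3 -m crank '[[-1,[0.38,0.032,0],[0,0,0]],[-1,[0.38,0.032,0],[0,0,0]],[-1,[0.38,0.032,0],[0,0,0]],[-1,[0.38,0.032,0],[0,0,0]],[-1,[0.38,0.032,0],[0,0,0]]]'
python3 -m crank '[[-1,[0.36,0.032,0],[0,0,0]],[-1,[0.32,0.03,0],[0,0,0]],[-1,[0.26,0.023,0],[0,0,0]],[-1,[0.2,0.017,0],[0,0,0]],[-1,[0.12,0.01,0],[0,0,0]]]'
python3 -m crank '[[-1,[0.06,0.005,0],[0,0,0]],[-1,[0,0,0],[0,0,0]],[-1,[0,0,0],[0,0,0]],[-1,[0,0,0],[0,0,0]],[-1,[0,0,0],[0,0,0]]]'
python3 to.py .562 .300 .10 9.15
python3 - <<'E'
from h import *
o=obs()
cv2.imwrite("pics/w11.png",manip.camera("wrist"));cv2.imwrite("pics/s11.png",manip.camera("scene"));cv2.imwrite("pics/t11.png",manip.camera("top"))
C=cam("wrist",o);a=np.radians(9.15);X=np.array([np.cos(a),np.sin(a),0]);Y=np.array([-np.sin(a),np.cos(a),0]);c=np.array([.562,.300,0])
for p in((-.14,.14),(.14,.14),(-.071,.071),(.071,.071)):print(p,w2px(C,c+X*p[0]+Y*p[1]+[0,0,.023]).round(1))
E
```

```text
clock: 17.2
position: [0.5712, 0.1733, 0.2036]
ee_rot: [0.648, 0.762, -0.0, -0.0]
ft_force: [0.6, 0.1, -6.4]
grip_width: 0.17
clock: 17.7
position: [0.5642, 0.2739, 0.2036]
ee_rot: [0.648, 0.762, -0.0, -0.0]
ft_force: [0.3, -0.1, -5.7]
grip_width: 0.171
clock: 18.2
position: [0.565, 0.2758, 0.2041]
ee_rot: [0.649, 0.761, 0.0, 0.0]
ft_force: [-0.3, 0.3, -6.0]
grip_width: 0.169
clk 18.2 pos [0.565  0.2758 0.2041] F [-0.3  0.3 -6. ] w 14.4 q [-0.9   0.39  0.48  1.54 -0.19  1.26 -0.23]
jaw yaw 9.07 tilt [ 1.e-04 -0.e+00 -1.e+00]
shift units [0.305 0.01  1.302]
turn units [ 0.     0.    -0.002]
shift units after turn [0.305 0.011 1.302]
(-0.14, 0.14) [[ 92.8 -37.1]]
(0.14, 0.14) [[542.  -37.9]]
(-0.071, 0.071) [[212.1  81.1]]
(0.071, 0.071) [[422.7  80.8]]
```

View pics/w11.png

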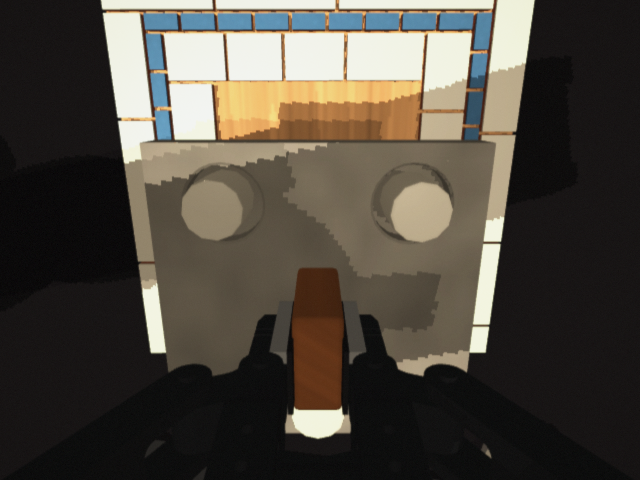

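View pics/s11.png

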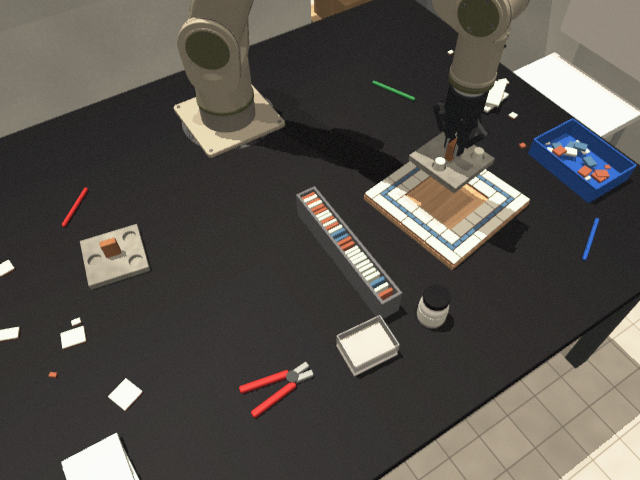

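View pics/t11.png

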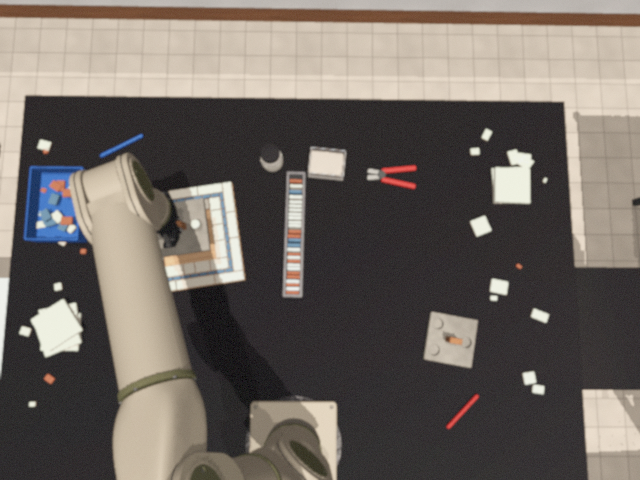

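```bash
python3 - <<'E'
import cv2
im=cv2.imread("pics/w11.png")
cv2.imwrite("pics/w11a.png",cv2.resize(im[60:160,130:260],None,fx=6,fy=6,interpolation=cv2.INTER_CUBIC))
cv2.imwrite("pics/w11b.png",cv2.resize(im[60:160,390:520],None,fx=6,fy=6,interpolation=cv2.INTER_CUBIC))
E
```

```text
(no output)
```

View pics/w11a.png

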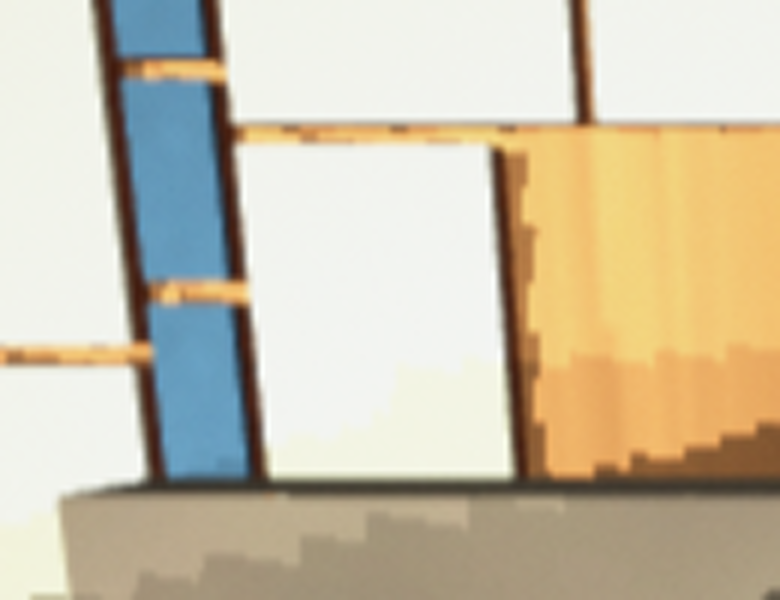

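View pics/w11b.png

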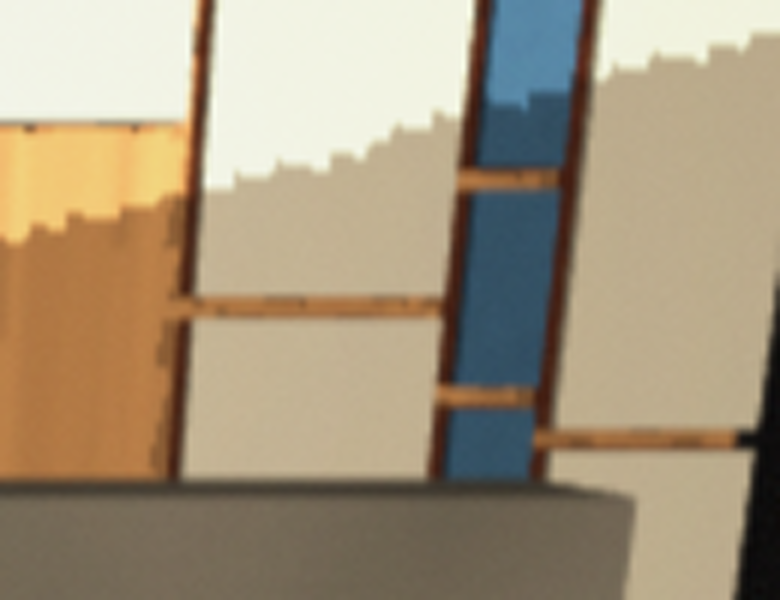

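```bash
python3 - <<'E'
from h import *
o=obs();C=cam("wrist",o)
P=px2w(C,np.array([(211.7,84.2),(215.7,139),(423.3,91.7),(420.5,139),(227,80.5),(417,80.8)])-.4,.023)
a=np.radians(9.15);X=np.array([np.cos(a),np.sin(a)]);Y=np.array([-np.sin(a),np.cos(a)])
d=P[:,:2]-[.562,.300];print('panel-frame mm',np.c_[d@X,d@Y].round(4)*1e3)
z=o["position"][2]-.0365
Q=px2w(C,np.array([(141.5,142.5),(495,142.5)])-.4,z);print(Q,np.linalg.norm(Q[1]-Q[0]))
# same ray measurement: slab mid in tool axes
M=R.from_quat(o["ee_rot"]).as_matrix();print(M.T@(Q.mean(0)-o["position"])*1e3)
E
```

```text
panel-frame mm [[-71.8  69.8]
 [-71.8  33.8]
 [ 71.5  64.9]
 [ 71.9  33.7]
 [-61.3  72.1]
 [ 66.7  71.8]]
[[0.49170781 0.33159556 0.16759747]
 [0.61919455 0.35204877 0.16759747]] 0.12911701651104202
[66.19350833  1.04740418 36.50517878]
```

Gap measured in the wrist view is within 1 mm and 0.1° of the top-camera estimate. I'll move over the centre and lower in part.

```bash
python3 -m crank '[[-1,[0.1,0,0],[0,0,-0.002]],[-1,[0.1,0,0.1],[0,0,0]],[-1,[0.098,0,0.2],[0,0,0]],[-1,[0,0,0.25],[0,0,0]],[-1,[0,0,0.25],[0,0,0]]]'
python3 -m crank '[[-1,[0,0,0.2],[0,0,0]],[-1,[0,0,0.15],[0,0,0]],[-1,[0,0,0.1],[0,0,0]],[-1,[0,0,0],[0,0,0]],[-1,[0,0,0],[0,0,0]]]'
python3 to.py .5613 .2994 .086 9.15
python3 - <<'E'
from h import *
o=obs()
cv2.imwrite("pics/w12.png",manip.camera("wrist"));s=manip.camera("scene");cv2.imwrite("pics/s12.png",cv2.resize(s[110:280,350:550],None,fx=4,fy=3.5,interpolation=cv2.INTER_CUBIC));t=manip.camera("top");cv2.imwrite("pics/t12.png",cv2.resize(t[170:310,120:260],None,fx=4,fy=4,interpolation=cv2.INTER_CUBIC))
E
```

```text
clock: 18.85
position: [0.56, 0.3013, 0.1377]
ee_rot: [0.647, 0.762, -0.0, -0.0]
ft_force: [-0.0, 0.5, -6.8]
grip_width: 0.173
clock: 19.35
position: [0.5614, 0.3003, 0.1046]
ee_rot: [0.648, 0.762, 0.0, 0.0]
ft_force: [0.3, -0.1, -5.8]
grip_width: 0.174
clk 19.35 pos [0.5614 0.3003 0.1046] F [ 0.3 -0.1 -5.8] w 14.8 q [-0.9   0.5   0.44  1.61 -0.24  1.08 -0.23]
jaw yaw 9.22 tilt [ 8.e-04  5.e-04 -1.e+00]
shift units [-0.011 -0.003  0.232]
turn units [ 0.001 -0.001  0.001]
shift units after turn [-0.011 -0.003  0.232]
```

View pics/w12.png

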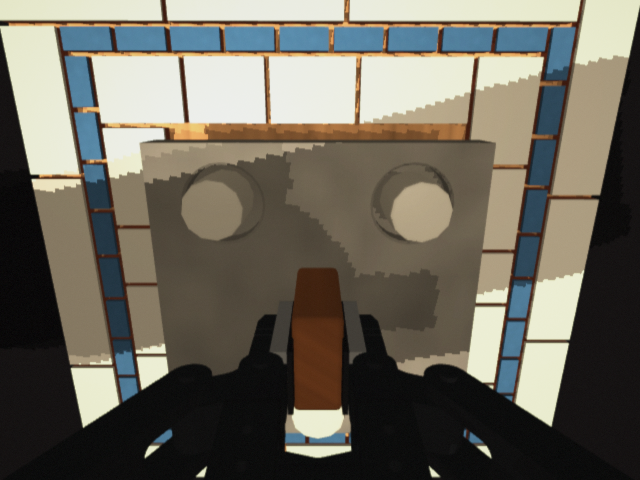

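View pics/s12.png

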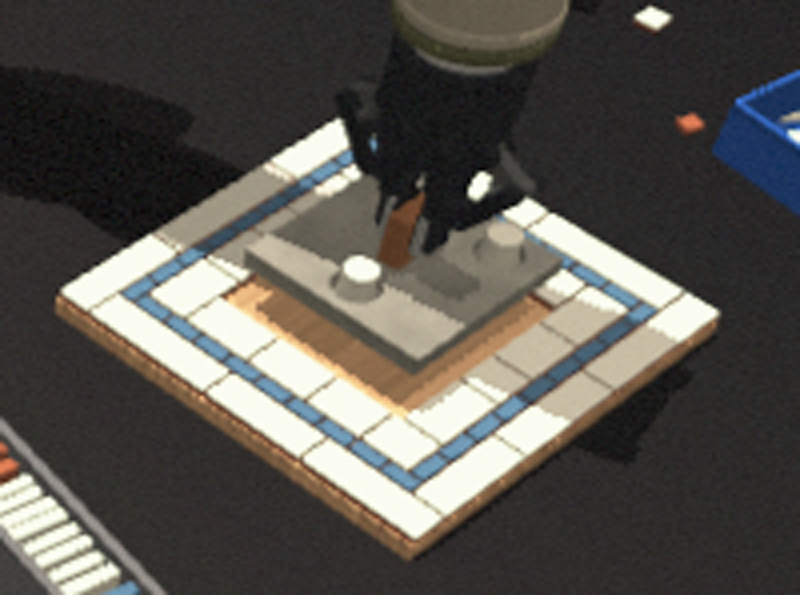

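View pics/t12.png

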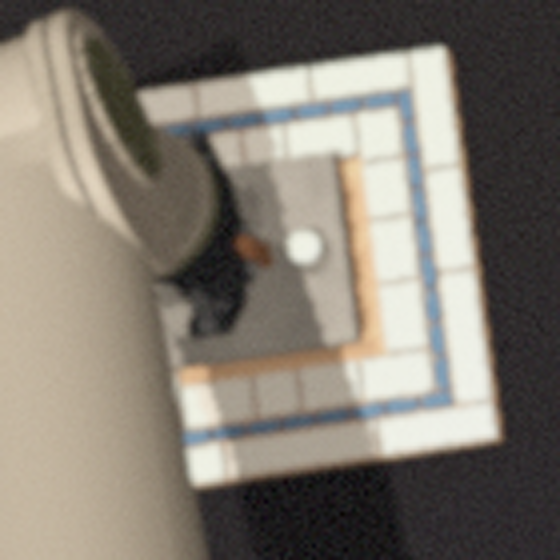

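Slab is roughly centred and still clear of the panel. I'll lower the last 18 mm gently, then check the height and centring.

```bash
python3 -m crank '[[-1,[-0.005,-0.003,0.05],[0,0,0]],[-1,[-0.005,0,0.07],[0,0,0]],[-1,[0,0,0.05],[0,0,0]],[-1,[0,0,0.04],[0,0,0]],[-1,[0,0,0],[0,0,0]]]'
python3 -m crank '[[-1,[0,0,0],[0,0,0]],[-1,[0,0,0],[0,0,0]],[-1,[0,0,0],[0,0,0]],[-1,[0,0,0],[0,0,0]],[-1,[0,0,0],[0,0,0]]]'
python3 to.py .5613 .2994 .086 9.15
python3 - <<'E'
from h import *
o=obs()
cv2.imwrite("pics/w13.png",manip.camera("wrist"));s=manip.camera("scene");cv2.imwrite("pics/s13.png",cv2.resize(s[140:240,390:520],None,fx=6,fy=6,interpolation=cv2.INTER_CUBIC));t=manip.camera("top");cv2.imwrite("pics/t13.png",cv2.resize(t[190:290,140:260],None,fx=6,fy=6,interpolation=cv2.INTER_CUBIC))
E
```

```text
clock: 20.0
position: [0.5605, 0.2992, 0.0865]
ee_rot: [0.648, 0.762, -0.001, -0.0]
ft_force: [-1.1, 0.7, -6.5]
grip_width: 0.175
clock: 20.5
position: [0.5609, 0.2994, 0.0873]
ee_rot: [0.648, 0.762, 0.0, -0.0]
ft_force: [-0.3, 0.5, -5.3]
grip_width: 0.172
clk 20.5 pos [0.5609 0.2994 0.0873] F [-0.3  0.5 -5.3] w 14.6 q [-0.9   0.52  0.44  1.63 -0.24  1.05 -0.22]
jaw yaw 9.22 tilt [ 1.e-04  2.e-04 -1.e+00]
shift units [-0.001  0.005  0.017]
turn units [ 0.    -0.     0.002]
shift units after turn [-0.001  0.005  0.017]
```

View pics/w13.png

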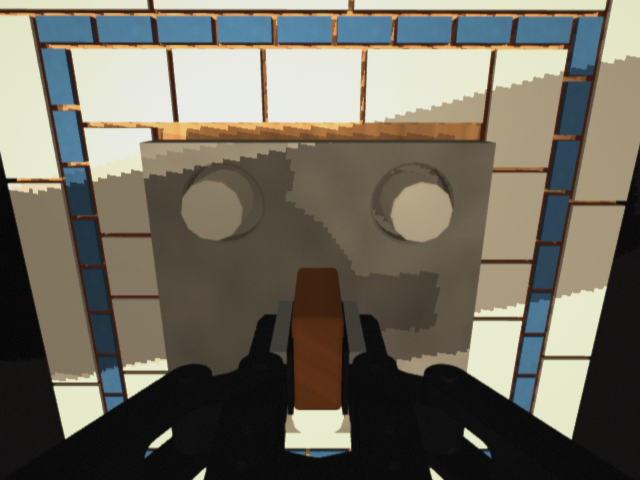

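View pics/s13.png

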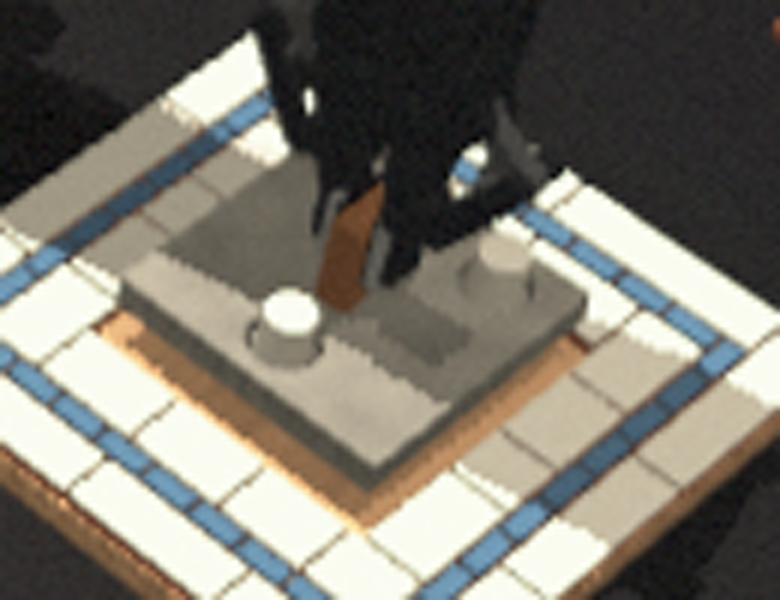

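View pics/t13.png

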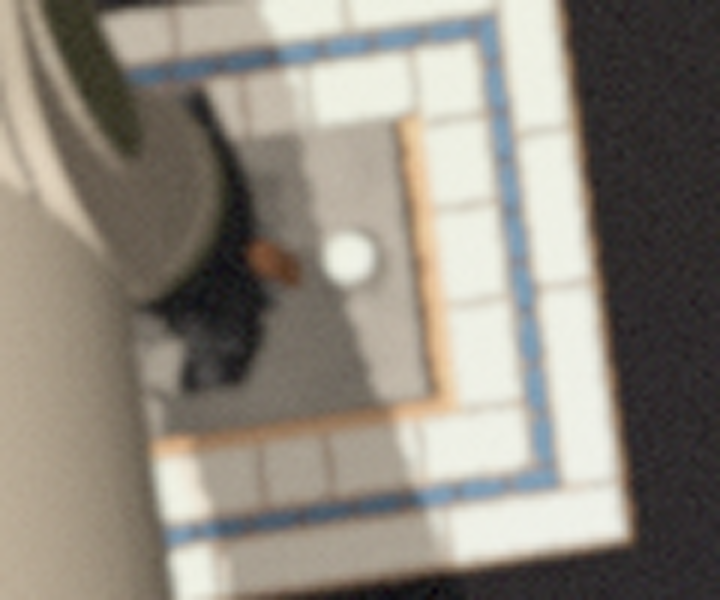

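```bash
python3 - <<'E'
from h import *
from scipy.optimize import least_squares
o=obs();W=cam("wrist",o);S=cam("scene");T=cam("top")
s=lambda x,y:(x/6+390-.4,y/6+140-.4); t=lambda x,y:(x/6+140-.4,y/6+190-.4)
h=.065;ob=[(S,s(375,487),(h,-h,0)),(S,s(378,465),(h,-h,.016)),(S,s(122,277),(-h,-h,.016)),(S,s(122,302),(-h,-h,0)),(S,s(587,297),(h,h,.016)),
(T,t(390,122),(h,-h,.016)),(T,t(428,396),(-h,-h,.016)),(W,(141.1,142.1),(-h,h,.016)),(W,(494.6,142.1),(h,h,.016))]
def fit(ob):
    def r(p,ob=ob):
        c,si=np.cos(p[3]),np.sin(p[3]);out=[]
        for C,uv,b in ob:out+=list((w2px(C,[p[0]+c*b[0]-si*b[1],p[1]+si*b[0]+c*b[1],p[2]+b[2]])[0]-uv)/(3 if C is W else 1))
        return out
    q=least_squares(r,[.562,.3,.034,.16]);print(q.x[:3].round(4),np.degrees(q.x[3]).round(2),np.round(q.fun,1))
fit(ob);fit(ob[:5]);fit(ob[:7])
g=.071
P=px2w(S,[s(362,530)],.023),px2w(T,[t(415,113),t(455,407)],.023);print(P)
a=np.radians(9.15);X=np.array([np.cos(a),np.sin(a)]);Y=np.array([-np.sin(a),np.cos(a)]);c=np.array([.562,.3])
print('exp',c+g*X-g*Y,c-g*X-g*Y)
E
```

```text
[0.5611 0.3011 0.0358] 9.06 [-1.   1.4 -0.2  0.6 -0.   0.1 -0.8  0.5  1.1 -0.2  0.2 -1.1 -0.3 -0.1
 -1.2 -0.5  0.5 -0.2]
[0.55   0.3145 0.0183] 9.49 [-0.8  0.5 -0.  -0.2  0.7  0.1 -0.1  0.4  0.3 -0.7]
[0.5593 0.3024 0.0348] 9.56 [-0.8  0.9 -0.   0.1 -0.  -0.1 -0.9  0.3  0.9 -0.9 -0.5 -0.6 -0.5  0.3]
(array([[0.64057364, 0.24243653, 0.023     ]]), array([[0.64263943, 0.24331175, 0.023     ],
       [0.50462966, 0.22004643, 0.023     ]]))
exp [0.64338695 0.24119384] [0.50319384 0.21861305]
```

Fit from three cameras puts the slab at (0.561, 0.301), underside about 12 mm above the tiles, yaw 9.1–9.6° against the gap's 9.15°. One 1 mm nudge, a last check, then hand in.

```bash
python3 -m crank '[[-1,[0,0.01,0.01],[0,0,0]],[-1,[0,0,0],[0,0,0]],[-1,[0,0,0],[0,0,0]],[-1,[0,0,0],[0,0,0]],[-1,[0,0,0],[0,0,0]]]'
python3 -m crank '[[-1,[0,0,0],[0,0,0]],[-1,[0,0,0],[0,0,0]],[-1,[0,0,0],[0,0,0]],[-1,[0,0,0],[0,0,0]],[-1,[0,0,0],[0,0,0]]]'
python3 to.py .5613 .2994 .086 9.15
python3 - <<'E'
from h import *
cv2.imwrite("pics/w14.png",manip.camera("wrist"))
print(manip.hand_in())
E
```

```text
clock: 21.15
position: [0.5616, 0.2995, 0.0864]
ee_rot: [0.648, 0.762, 0.0, -0.0]
ft_force: [0.3, 0.8, -6.3]
grip_width: 0.175
clock: 21.65
position: [0.5617, 0.2995, 0.0864]
ee_rot: [0.648, 0.762, 0.0, -0.0]
ft_force: [-0.3, -0.5, -7.0]
grip_width: 0.174
clk 21.65 pos [0.5617 0.2995 0.0864] F [-0.3 -0.5 -7. ] w 14.8 q [-0.89  0.52  0.44  1.63 -0.25  1.05 -0.22]
jaw yaw 9.22 tilt [ 0.e+00  1.e-04 -1.e+00]
shift units [-0.    -0.005  0.006]
turn units [ 0.    -0.     0.002]
shift units after turn [-0.    -0.005  0.006]
the job is handed in; nothing more can be done
None
```

View pics/w14.png

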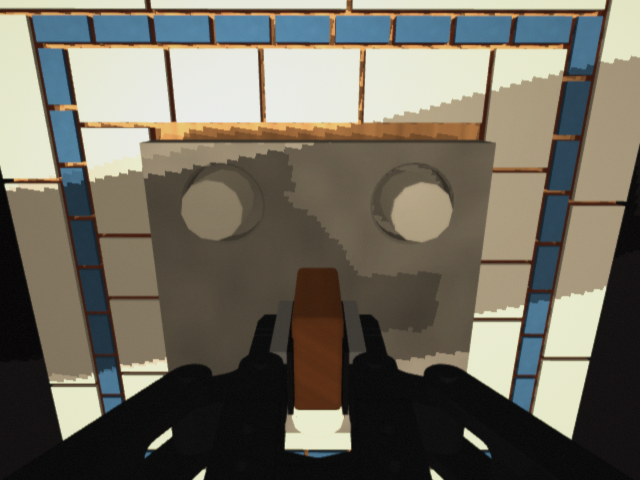

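The job is handed in at about 21.7 s of 69 s. Both loose beads are in the empty wells of the left-most slab, and the arm is still holding the loaded slab just above the gap. No verdict was reported.

- **Beads:** I seated them one at a time while the slab lay on the table. The last wrist picture, taken just before handing in, shows the beads standing in the two wells at (212,210) and (420,210), and the third by the grip at about (318,420).
- **Position:** A fit over all three cameras, before a last nudge of 1 mm, put the slab within about 1.5 mm of the gap centre. It was within about 0.4° of square and level to the accuracy of the wrist reading.
- **Height:** The underside was about 11–13 mm above the tiles. The final nudge lowered it by about 1 mm.
- **Forces and surroundings:** The last wrist force was about the weight of the slab, so nothing suggests it touches the panel. The rack, jar, tub and nippers looked unmoved in the pictures taken on arrival over the panel.
- **Disagreement:** A fit using only the scene camera's corners gave an unlikely pose, about 18 mm off in position and too low. Those corner points constrain the pose poorly, so I set it aside. The top plus scene fit and the three-camera fit agreed to about 2 mm.

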